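Pop the evening pill case and catch it

TASK

It is time for the evening dose: with one fingertip press down the release key beside the blue case in the pill dock, and have the other finger waiting in front so that it stops the case when the spring pops it out, with the case standing one to two and a half centimetres out of its place, before it shoots away over the slippery acrylic riser. Do not pinch or lift anything, leave the yellow and green cases latched and the things beside the dock where they are. Finish while still holding the blue case back with the finger, so that I can take it from there.

Things in the scene. Friction and masses are not known exactly. Their poses are not given: they have to be found in the camera images.
- riser: clear acrylic riser, 320 mm (x) by 640 mm (y), its flat top 70 mm above the table; fixed; origin on the table under its centre
- dock: white pill dock, 106 mm (its x) by 232 mm (its y), fixed on the riser; origin on the riser's top under its middle. Its -x side is the open front, turned roughly to the robot; at +x stands a 34 mm high rear housing. Three bays with their middles at dock y = +60 (left), -16 (middle), -92 mm (right), each one with a 3 mm floor, 9 mm high guide rails on both sides, a sprung pusher at the rear and a case
- blue_case_center (a point): blue (evening) lid, white tray; dose case, 62 x 32 x 26 mm (x, y, z of the dock when in its bay), about 55 g; this point is its centre, 13 mm above its underside
- yellow_case_center (a point): yellow lid, white tray; dose case, 62 x 32 x 26 mm (x, y, z of the dock when in its bay), about 55 g; this point is its centre, 13 mm above its underside
- green_case_center (a point): green lid, white tray; dose case, 62 x 32 x 26 mm (x, y, z of the dock when in its bay), about 55 g; this point is its centre, 13 mm above its underside
- blue_case: the blue case itself; origin at the centre of its underside, axes as the dock's. Latched in one of the bays: centre at dock x = -3 mm, front face at dock x = -34 mm, top 29 mm above the riser. Once freed, the sprung pusher drives it towards dock -x for 34 mm with about 1.2 N; unless something stops it, it then slides on over the riser and off its edge
- key_left_top (a point): centre of the top face of the grey release key of the dock's left bay (seen from the robot, at dock x -1, y +98 mm); the key's top is 28 mm (dock x) by 26 mm (dock y), 18 mm above the riser when up and 11 mm when down
- key_middle_top (a point): centre of the top face of the grey release key of the dock's middle bay (seen from the robot, at dock x -1, y +22 mm); the key's top is 28 mm (dock x) by 26 mm (dock y), 18 mm above the riser when up and 11 mm when down
- key_right_top (a point): centre of the top face of the grey release key of the dock's right bay (seen from the robot, at dock x -1, y -54 mm); the key's top is 28 mm (dock x) by 26 mm (dock y), 18 mm above the riser when up and 11 mm when down
- key_right (a joint): travel of the right bay's key in m: 0 up, 0.007 fully down; a spring resists with 1.5 N at the top and 3.4 N at the bottom; a nose on it holds the lug on the case's +y side and frees it at about 0.006 m. The key stands on the +y side of its case, 38 mm from the case's middle, in a 39 mm wide gap between cases where all else is at most 9 mm high
- key_middle (a joint): travel of the middle bay's key in m: 0 up, 0.007 fully down; a spring resists with 1.5 N at the top and 3.4 N at the bottom; a nose on it holds the lug on the case's +y side and frees it at about 0.006 m. The key stands on the +y side of its case, 38 mm from the case's middle, in a 39 mm wide gap between cases where all else is at most 9 mm high
- key_left (a joint): travel of the left bay's key in m: 0 up, 0.007 fully down; a spring resists with 1.5 N at the top and 3.4 N at the bottom; a nose on it holds the lug on the case's +y side and frees it at about 0.006 m. The key stands on the +y side of its case, 38 mm from the case's middle, in a 39 mm wide gap between cases where all else is at most 9 mm high
- mill: aluminium pepper mill, 48 mm across, 118 mm high, upright at the dock's right (-y) end; origin under it
- ramekin: glass ramekin with a pink silicone lid on it, 79 mm across, 56 mm high, at the dock's left (+y) end; origin under it
- chopstick_rest: green ceramic chopstick rest, 56 x 18 x 13 mm, in front of the ramekin; origin at the centre of its underside
- clip: steel bag clip lying flat, 66 x 20 x 13 mm, in front of the mill; origin at the centre of its underside

How it is judged (in metres and radians):
On the way, in this order (a step that is already met when the one before it is completed fails the run):
1. the key beside the blue case is pressed down (((value of joint key_right above 0.0045 m and y of blue_case_center in the frame of dock between -0.112 and -0.072 m) or (value of joint key_middle above 0.0045 m and y of blue_case_center in the frame of dock between -0.036 and 0.004 m) or (value of joint key_left above 0.0045 m and y of blue_case_center in the frame of dock between 0.04 and 0.08 m))).
2. the blue case has popped 5 to 30 mm out and a finger holds it there (x of blue_case_center in the frame of dock between -0.033 and -0.008 m and contact force between the fingers and blue_case above 0.15 N), for 0.3 s.
At the end, for the whole second after the job is handed in: The blue case stands level in its bay, 5 to 30 mm in front of its latched place, at rest, and a finger of the robot holds it back (at least 0.15 N) while the program ends; the other cases are still latched and the bystanders have not moved (all of step 2 and linear speed of blue_case below 0.01 m/s and angle between blue_case's own z axis and vertical below 0.12 rad and z of blue_case_center in the frame of dock between 0.012 and 0.02 m and angle between the x axis of blue_case and the x axis of dock, either way round below 0.15 rad and distance of each of yellow_case_center, green_case_center from where it was at the start of the episode below 0.005 m and distance of each of mill, ramekin, chopstick_rest, clip from where it was at the start of the episode below 0.01 m); the arm keeps its last pose, push and grip.
It fails at once if the blue case slid away (more than 42 mm out) (x of blue_case_center in the frame of dock below -0.045 m).
It fails at once if the blue case was lifted or tipped (10 mm up, or tilted over 0.3 rad) (z of blue_case_center in the frame of dock above 0.026 m or angle between blue_case's own z axis and vertical above 0.3 rad).
It fails at once if the blue case was squeezed (over 25 N from the fingers) (contact force between the fingers and blue_case above 25 N).
It fails at once if the yellow or the green case was moved or unlatched (over 5 mm) (distance of any of yellow_case_center, green_case_center from where it was at the start of the episode above 0.005 m).
It fails at once if a bystander was disturbed (moved over 10 mm) (distance of any of mill, ramekin, chopstick_rest, clip from where it was at the start of the episode above 0.01 m).
It also fails if it takes over 29 s, if anything falls off the work surface, if the arm or the gripper's body presses on something with over 40 N, if the wrist force passes 120 N, or if a joint passes its speed limit or range.

ROBOT

A 6-joint arm with a two-finger parallel gripper is mounted at the origin on the work surface. World frame = base frame: x ahead of the robot, y to its left, z up, the work surface at z = 0. Lengths are in mm, angles in rad, forces in N, time in s.
With the tool pointing down it reaches from about 400 to 925 mm from the base axis. Payload 3.4 kg.
Tool frame: the origin (TCP) lies midway between the tips of the shut fingers; the grasp point (between the pads) lies behind it (grip_point_offset is the z of the grasp point in the tool frame, in mm); z points along the fingers, y is the line along which they close (so a half turn about z gives the same grasp; the last joint's range is limited). The gripper opens to 85 mm and grips with 20 to 120 N. Pads are 22 mm wide; open, the fingers measure 114 mm over their backs; the gripper's body (76 mm by 85 mm) begins 54 mm behind the grasp point. The pads swing forward as they close: fully open they stand 13 mm farther back than shut.
Start: joints at [-1.363, 0.307, 1.506, -0, 1.328, -0.073], TCP at [159.322, -552.492, 198.005] pointing down, gripper open.
Joint ranges: [-3.12, 3.12], [-1.05, 2.28], [0.14, 2.33], [-1.42, 4.57], [0.1, 2.73], [-2.68, 2.68]. Speed limits (rad/s): [2.57, 2.57, 3.14, 3.14, 3.14, 3.14].

INTERFACE

Orientations are given as [roll, pitch, yaw] about the fixed x, y, z axes, in that order (R = Rz(yaw) Ry(pitch) Rx(roll)).
In Python, from rig import sense, read_camera, sign_off, grip_point_offset gives the robot as it stands. The module is installed in compiled form; this text tells all that it offers.
- The arm moves only by the tool step_arm, never from a script. Its argument "increments" is a list that holds one entry, the list of rows, each a list of 6 numbers: the shift along the tool's x, y, z in mm, then the turn, a rotation vector about the tool's x, y, z in rad. A call has exactly 8 rows; each row is the pose to reach, as a shift and turn from the pose commanded when the call began, along the tool's axes at that moment; what a row does not reach only later rows make up. A row lasts 1/10 s, in which the tool goes at most 50 mm and 8.59 degrees, less where a joint would pass 70% of its speed; a pose out of reach is approached as far as the arm can. A call with a gripper value outside its range is refused whole. "claw" is the closure, from 0 (fully open) to 1 (shut), set as the call begins (left out, the last holds). The fingers move at their own pace and stop on an object; "grip_force" is the grip in N (left out, the last holds). Time passes only in rows, so rows that repeat a pose let the fingers close, or fill a call up. It gives the time, the measured TCP pose, the force, the opening and the grip force at its end, in the units of the state.
- sense(): the state, without advancing time (a new reading comes with each control period).
- read_camera(name): name is "side" or "top"; returns a dict with "img" (420x560x3 uint8, blue, green, red), "fx", "fy", "cx", "cy" (pixels), "distortion" ([k1, k2, p1, p2, k3] as OpenCV has them; the pictures are not rectified), "rvec" (rotation vector, rad) and "tvec" (3), from world to camera coordinates, as OpenCV has them. Camera axes: x right, y down, z forward; pixel columns grow to the right and rows downward; lengths in mm; the calibration is good to about 2 mm. A picture is of the moment at which its call begins. There is no depth.
- sign_off(): hands the job in; it is judged then, once.
The state is a dict: "t": time; "q": joint angles; "joint_velocities": joint speeds; "effort": joint torques, N m; "position": TCP position; "ee_rot": TCP orientation; "contact_force": force on the tool from outside, world axes, zero at the start; "torque": the same for the moment, N m; "width": finger opening in mm; "grip_force": force on a finger pad.
Only numpy, scipy, OpenCV 4.12 (cv2) and the standard library are available. Lean on these libraries where they do the work, as an engineer would, in place of code of your own. Each camera call takes 0.05 s, during which the arm holds its last target. There are 200 camera calls.

## Working session

There is one attempt and no reset: what is moved stays moved. The work goes in short steps, Python scripts to look and compute and a tool call to move; the robot and the scene stay as the last step left them, time stands still between calls to the robot, and variables do not carry over. Pictures are saved under pics/ and viewed, at most 10 in all, crops included, and the job is handed in when it is done.

Besides the shell and the picture viewer there is one more tool, called after "Emit:" in YAML: its name, and indented under it one key for each argument. step_arm: Moves the arm, as the interface text tells. Its arguments: {"type":"object","properties":{"increments":{"type":"array","items":{"type":"array","items":{"type":"array","items":{"type":"number"}}}},"claw":{"type":"number"},"grip_force":{"type":"number"}},"required":["increments"]}

```bash
mkdir -p pics
python3 - <<'E'
from rig import *
import cv2
print(sense(), grip_point_offset)
for n in("side","top"):
    c=read_camera(n); cv2.imwrite(f"pics/{n}0.png",c["img"])
    import numpy as np
    R=cv2.Rodrigues(np.array(c["rvec"],float))[0]; print(n,c["fx"],c["distortion"],-R.T@np.array(c["tvec"]).ravel())
E
```

```text
{'t': 0.0, 'q': array([-1.36354306e+00,  3.07581180e-01,  1.50767899e+00,  1.19576672e-05,
        1.32839820e+00, -7.34968624e-02]), 'joint_velocities': array([-0.00083586,  0.00052152, -0.00034144,  0.00019219,  0.00062155,
        0.00066672]), 'effort': array([-3.84437430e-03, -4.57553244e+01, -2.51917577e+01, -7.69940507e-04,
        1.34094787e-02,  8.83067997e-06]), 'position': array([ 159.14302016, -551.73801496,  197.07431607]), 'ee_rot': array([-3.13953337e+00, -1.63257278e-04,  2.80747075e-01]), 'contact_force': array([1.16406179, 0.05695008, 0.65926522]), 'torque': array([-0.00653227,  0.01132492, -0.02146201]), 'grip_force': 0.0, 'width': 85.6024848116623} -18.700000000000003
side 527.3063929680436 [0.01437784 0.         0.         0.         0.        ] [425.86454007 722.11421424 762.08256299]
top 534.0065849174216 [-0.04400391  0.          0.          0.          0.        ] [ 465.62253438   13.45158916 1121.59235034]
```

View pics/top0.png

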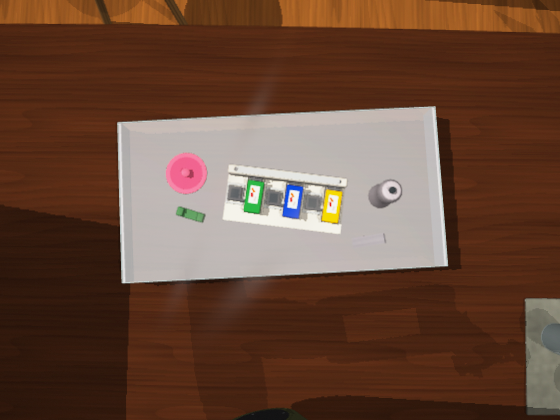

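View pics/side0.png

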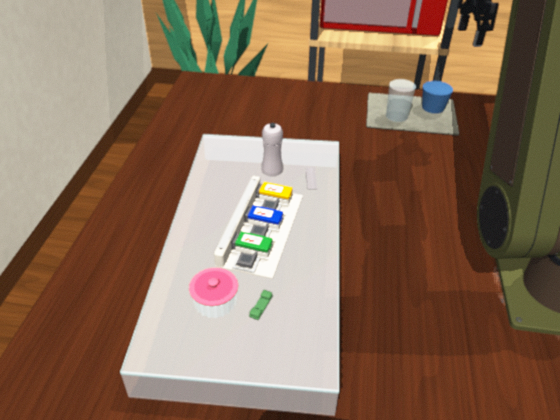

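The top view shows the blue case in the middle bay at (292,201), with green at (255,196) and yellow at (332,206). The blue case's key is at (274,198), the middle key. The side view agrees.

```bash
cat > h.py <<'E'
import numpy as np,cv2
def ray(c,px,z):
    K=np.array([[c["fx"],0,c["cx"]],[0,c["fy"],c["cy"]],[0,0,1]])
    p=cv2.undistortPoints(np.array(px,float).reshape(-1,1,2),K,np.array(c["distortion"]))[:,0]
    R=cv2.Rodrigues(np.array(c["rvec"],float))[0]; C=-R.T@np.array(c["tvec"]).ravel()
    d=np.c_[p,np.ones(len(p))]@R
    return C+d*((z-C[2])/d[:,2])[:,None]
def lids(c,z=99):
    h=cv2.cvtColor(c["img"],cv2.COLOR_BGR2HSV); out={}
    for n,a,b in(("blue",110,130),("green",50,75),("yellow",22,32)):
        m=cv2.inRange(h,(a,120,70),(b,255,255)); cs,_=cv2.findContours(m,cv2.RETR_EXTERNAL,2)
        cs=[k for k in cs if cv2.contourArea(k)>80 and 150<cv2.boundingRect(k)[0]<400 and 150<cv2.boundingRect(k)[1]<260]
        if not cs: continue
        k=max(cs,key=cv2.contourArea); r=cv2.minAreaRect(k)
        out[n]=(r,ray(c,[r[0]],z)[0])
    return out
E
python3 - <<'E'
from h import *; from rig import *
P={}
for n in("top","side"):
    c=read_camera(n); L=lids(c)
    for k,v in L.items(): print(n,k,np.round(v[0][0],1),np.round(v[0][1],1),v[0][2],v[1].round(1))
    P[n]=L
L=P["top"]
v=L["green"][1]-L["yellow"][1]; print("len",np.hypot(*v[:2]))
th=np.arctan2(-v[0],v[1]); R=np.array([[np.cos(th),-np.sin(th)],[np.sin(th),np.cos(th)]])
print("yaw",th)
cs=np.mean([L["green"][1],L["yellow"][1],L["blue"][1]],0)[:2]
d=cs-R@np.array([-3,-16]); print("dock",d)
a=np.array([-63,-10.]);b=np.array([-6,23.])
print("fingers",d+R@a,d+R@b,"mid",d+R@((a+b)/2), "yaw tool",np.arctan2(33,57)+th+np.pi/2, "sep",np.hypot(57,33))
E
```

```text
top blue [292.2 201.1] [16.6 32.4] 9.462322235107422 [556.7 -18.5  99. ]
top green [253.4 196.4] [16.3 32.1] 8.13010311126709 [564.5  56.2  99. ]
top yellow [331.2 205.9] [16.8 32.5] 8.13010311126709 [548.8 -93.6  99. ]
side blue [265.  214.1] [33.3 14.2] 12.52880859375 [556.4 -10.9  99. ]
side green [253.4 241.1] [35.  14.8] 12.804266929626465 [564.5  64.2  99. ]
side yellow [275.1 189.8] [31.6 12.2] 11.309932708740234 [548.9 -85.8  99. ]
len 150.69710148575274
yaw -0.10478585235177346
dock [561.32299141  -3.03081074]
fingers [497.62260543  -6.3865261 ] [557.76156806  20.47059908] mid [527.69208674   7.04203649] yaw tool 1.9908062460932305 sep 65.86349520030045
```

Emit:
step_arm:
  increments:
    - [[32, -27, -15, 0, 0, -0.1], [64, -54, -30, 0, 0, -0.2], [96, -82, -45, 0, 0, -0.3], [128, -109, -50, 0, 0, -0.41], [160, -136, -50, 0, 0, -0.52], [192, -164, -50, 0, 0, -0.63], [224, -191, -50, 0, 0, -0.74], [255, -218, -50, 0, 0, -0.85]]
  claw: 0.4
  grip_force: 20

```text
t: 1.0
position: [344.5, -270.8, 248.1]
ee_rot: [3.141, -0.0, 1.135]
contact_force: [0.1, -0.9, 0.5]
width: 51.3
grip_force: 0.0
```

Emit:
step_arm:
  increments:
    - [[42, 6, 0, 0, 0, -0.11], [84, 12, 0, 0, 0, -0.22], [126, 18, 0, 0, 0, -0.33], [168, 24, 0, 0, 0, -0.44], [210, 30, 10, 0, 0, -0.55], [252, 36, 30, 0, 0, -0.66], [294, 42, 50, 0, 0, -0.77], [331, 47, 80, 0, 0, -0.856]]

```text
t: 1.8
position: [529.7, 9.0, 168.5]
ee_rot: [3.138, 0.002, 1.992]
contact_force: [0.9, 0.3, 0.2]
width: 51.0
grip_force: 0.0
```

Run:
```python
from h import *; from rig import *
s=sense(); print(s["t"],s["position"],s["ee_rot"],s["width"],s["q"])
for n,b in(("top",(200,130,370,260)),("side",(200,90,370,290))):
    c=read_camera(n); i=c["img"][b[1]:b[3],b[0]:b[2]]
    cv2.imwrite(f"pics/{n}1.png",cv2.resize(i,None,fx=3 if n=="side" else 4,fy=3 if n=="side" else 4,interpolation=2))
```

```text
1.8 [529.7250662    8.9844118  168.47344114] [3.13802143e+00 1.72446652e-03 1.99161345e+00] 50.990098730361744 [-6.28808663e-02  2.67331502e-01  1.64595345e+00  1.42666716e-04
  1.22434419e+00 -4.83749246e-01]
```

View pics/side1.png

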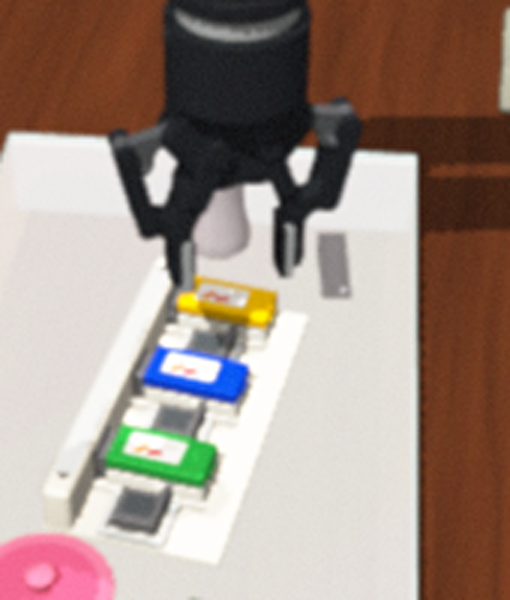

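View pics/top1.png

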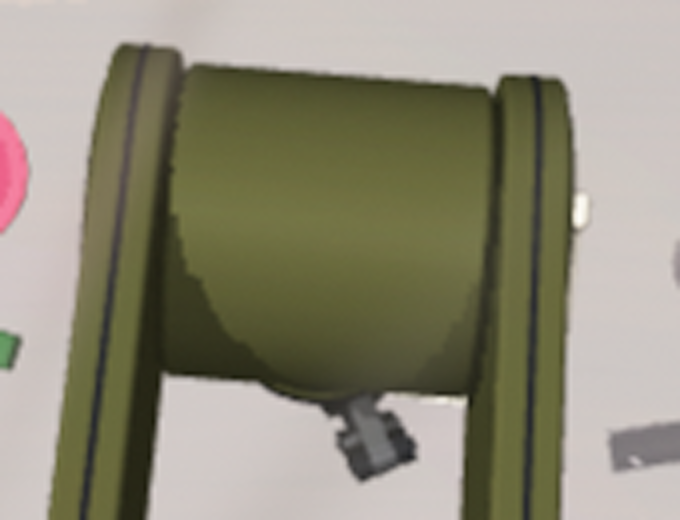

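Side view: the two tips are at about px (262,184) and (295,181), one heading for the middle key and the other in front of the blue case. The arm blocks the top view. I'll descend and re-check.

Emit:
step_arm:
  increments:
    - [[0, -2, 12, 0, 0, 0], [0, -2, 24, 0, 0, 0], [0, -2, 36, 0, 0, 0], [0, -2, 48, 0, 0, 0], [0, -2, 58, 0, 0, 0], [0, -2, 62, 0, 0, 0], [0, -2, 62, 0, 0, 0], [0, -2, 62, 0, 0, 0]]

```text
t: 2.7
position: [525.9, 6.2, 106.2]
ee_rot: [3.141, 0.0, 1.987]
contact_force: [-0.4, 0.8, 0.8]
width: 51.2
grip_force: 0.0
```

Run:
```python
from h import *; from rig import *
s=sense(); print(s["t"],s["position"],s["ee_rot"],s["width"])
c=read_camera("side"); b=(210,150,330,270); i=c["img"][b[1]:b[3],b[0]:b[2]]
cv2.imwrite("pics/side2.png",cv2.resize(i,None,fx=5,fy=5,interpolation=2))
K=np.array([[c["fx"],0,c["cx"]],[0,c["fy"],c["cy"]],[0,0,1]])
th=-.105;R=np.array([[np.cos(th),-np.sin(th)],[np.sin(th),np.cos(th)]])
d=np.array([561.3,-2.5])
pts=[np.r_[d+R@np.array(p[:2]),p[2]] for p in [(-1,22,88),(-34,-16,99),(-34,-32,99),(-34,0,99)]]
pp=s["position"]; y=s["ee_rot"][2]; u=np.array([np.sin(y),-np.cos(y)]); v=np.array([np.cos(y),np.sin(y)])
for sg in(-1,1):
  for w in(-11,11): pts.append(np.r_[pp[:2]+sg*25.5*u+w*v,pp[2]+3])
print(((cv2.projectPoints(np.array(pts),np.array(c["rvec"]),np.array(c["tvec"]),K,np.array(c["distortion"]))[0][:,0]-[b[0],b[1]])*5).round())
# dock coords of tip inner corners
for p in pts[4:]: print((R.T@(p[:2]-d)).round(1))
```

```text
2.7 [525.93751952   6.16690745 106.21474164] [3.14111601e+00 2.37182982e-04 1.98663130e+00] 51.155658920850186
[[245. 394.]
 [357. 322.]
 [367. 295.]
 [346. 350.]
 [406. 309.]
 [423. 347.]
 [274. 331.]
 [289. 370.]]
[-52.7 -17.3]
[-63.7   1.8]
[-8.5  8.1]
[-19.4  27.1]
```

View pics/side2.png

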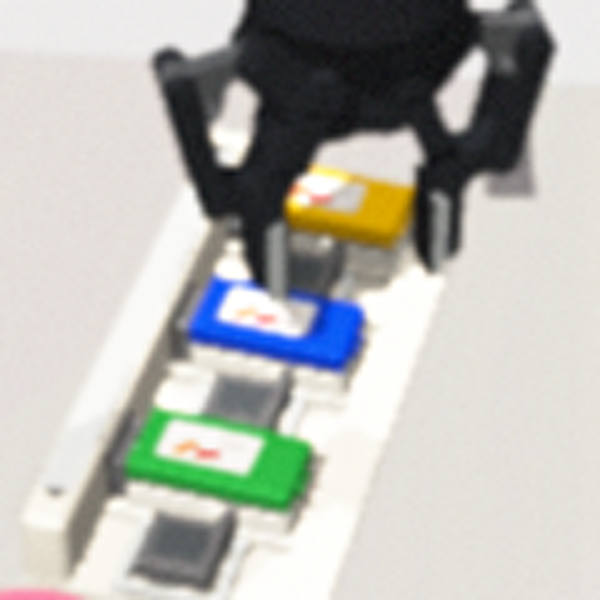

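The scene projections land where expected: key predicted (245,394), seen near (248,397). The finger tips, though, appear about 75 crop px higher than predicted. I need to resolve that before going lower.

Run:
```python
from h import *; from rig import *
s=sense(); pp=s["position"]; y=s["ee_rot"][2]; u=np.array([np.sin(y),-np.cos(y)]); v=np.array([np.cos(y),np.sin(y)])
c=read_camera("side")
px=np.array([[280,296],[441,266]])/5+[210,150]
for z in(100,109,119,129,139,149):
    a=ray(c,px,z)[:,:2]; m=a.mean(0)-pp[:2]; e=a[1]-a[0]
    print(z,a.round(1).tolist(),"mid rel along u,v",(m@u).round(1),(m@v).round(1),"sep",np.hypot(*e).round(1),"along u,v",(e@u).round(1),(e@v).round(1))
c=read_camera("top"); b=(220,150,360,255); i=c["img"][b[1]:b[3],b[0]:b[2]]
cv2.imwrite("pics/top2.png",cv2.resize(i,None,fx=5,fy=5,interpolation=2))
```

```text
100 [[556.8, -23.8], [498.4, -51.5]] mid rel along u,v -16.4 -40.7 sep 64.6 along u,v -64.6 -1.7
109 [[555.0, -13.7], [497.4, -40.9]] mid rel along u,v -13.5 -30.7 sep 63.7 along u,v -63.7 -1.7
119 [[553.0, -2.4], [496.3, -29.3]] mid rel along u,v -10.2 -19.6 sep 62.8 along u,v -62.7 -1.6
129 [[551.0, 8.9], [495.2, -17.6]] mid rel along u,v -7.0 -8.4 sep 61.8 along u,v -61.8 -1.6
139 [[549.0, 20.1], [494.1, -5.9]] mid rel along u,v -3.8 2.7 sep 60.8 along u,v -60.8 -1.6
149 [[547.1, 31.4], [493.0, 5.8]] mid rel along u,v -0.5 13.8 sep 59.8 along u,v -59.8 -1.6
```

View pics/top2.png

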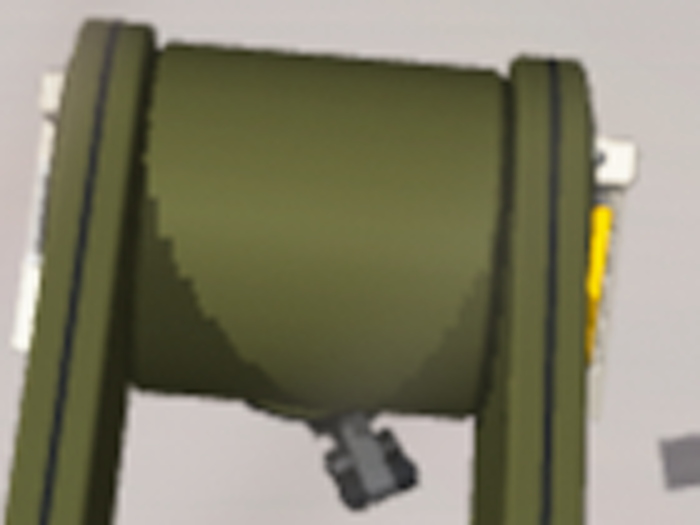

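Emit:
step_arm:
  increments:
    - [[1, 1, 2, 0, 0, 0], [2, 2, 4, 0, 0, 0], [2, 2, 7, 0, 0, 0], [2, 2, 10, 0, 0, 0], [2, 2, 13, 0, 0, 0], [2, 2, 13, 0, 0, 0], [2, 2, 13, 0, 0, 0], [2, 2, 13, 0, 0, 0]]

```text
t: 3.65
position: [526.7, 8.9, 93.0]
ee_rot: [3.142, 0.0, 1.987]
contact_force: [-0.0, -0.5, -0.3]
width: 51.1
grip_force: 0.0
```

Run:
```python
from h import *; from rig import *
for k in range(3):
    s=sense(); print(s["t"],s["position"],s["contact_force"]); t=read_camera("top")
print(ray(t,[(294,242)],180),ray(t,[(294,242)],215))
c=read_camera("side"); b=(210,170,330,270); i=c["img"][b[1]:b[3],b[0]:b[2]]
cv2.imwrite("pics/side3.png",cv2.resize(i,None,fx=6,fy=6,interpolation=2))
```

```text
3.65 [526.70022697   8.88276483  93.04129237] [-0.04357886 -0.46258678 -0.33062793]
3.7 [526.72524402   8.87860692  93.09967609] [ 0.02122465 -0.85624353  0.49752353]
3.75 [526.76003261   8.89133443  93.14639165] [ 0.09695241 -0.71841798 -0.19747248]
[[477.34630015 -20.10708928 180.        ]] [[476.91051517 -18.85967712 215.        ]]
```

View pics/side3.png

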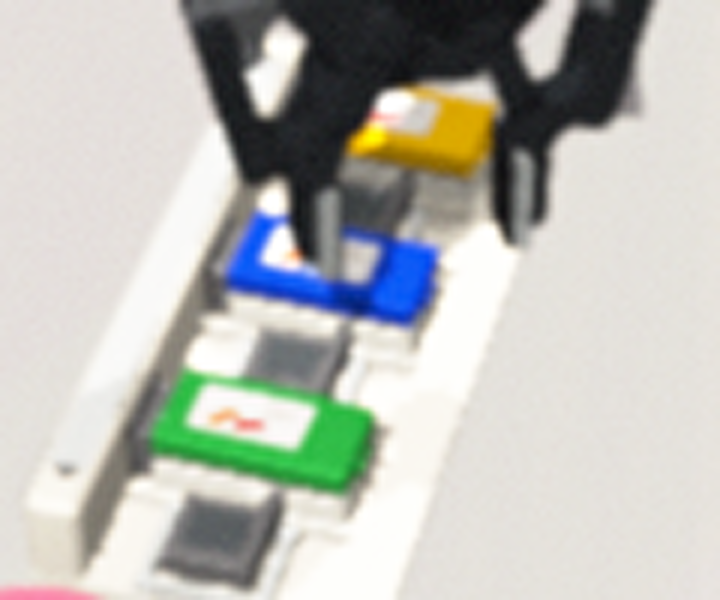

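The top-view ray confirms the gripper's xy. In the side view the tip at crop (330,280) casts a separate shadow on the blue lid, so the fingers stand higher than the nominal z. I'll go down in small steps and watch the force.

Emit:
step_arm:
  increments:
    - [[0, 0, 2, 0, 0, 0], [0, 0, 4, 0, 0, 0], [0, 0, 6, 0, 0, 0], [0, 0, 8, 0, 0, 0], [0, 0, 10, 0, 0, 0], [0, 0, 12, 0, 0, 0], [0, 0, 12, 0, 0, 0], [0, 0, 12, 0, 0, 0]]

```text
t: 4.65
position: [526.6, 8.9, 80.9]
ee_rot: [-3.142, -0.0, 1.987]
contact_force: [0.2, 0.1, -0.4]
width: 51.3
grip_force: 0.0
```

Run:
```python
from h import *; from rig import *
for k in range(3):
    s=sense(); print(s["t"],s["position"],s["contact_force"]); c=read_camera("side")
for k,v in lids(c).items(): print(k,v[0][0],v[1])
b=(210,170,330,270); i=c["img"][b[1]:b[3],b[0]:b[2]]
cv2.imwrite("pics/side4.png",cv2.resize(i,None,fx=6,fy=6,interpolation=2))
```

```text
4.65 [526.60368896   8.92573256  80.94831604] [ 0.2383013   0.07729535 -0.40570763]
4.7 [526.68438152   8.9121458   81.02519897] [-0.06673544  0.48106706 -0.45619536]
4.75 [526.72826808   8.89717758  81.08190436] [ 0.04391799 -0.76703    -0.07398705]
blue (273.5191955566406, 215.9038543701172) [539.73665385  -8.36748684  99.        ]
green (253.23077392578125, 241.34616088867188) [564.66118587  64.80258402  99.        ]
yellow (281.5, 193.0) [534.94526639 -78.02819305  99.        ]
```

View pics/side4.png

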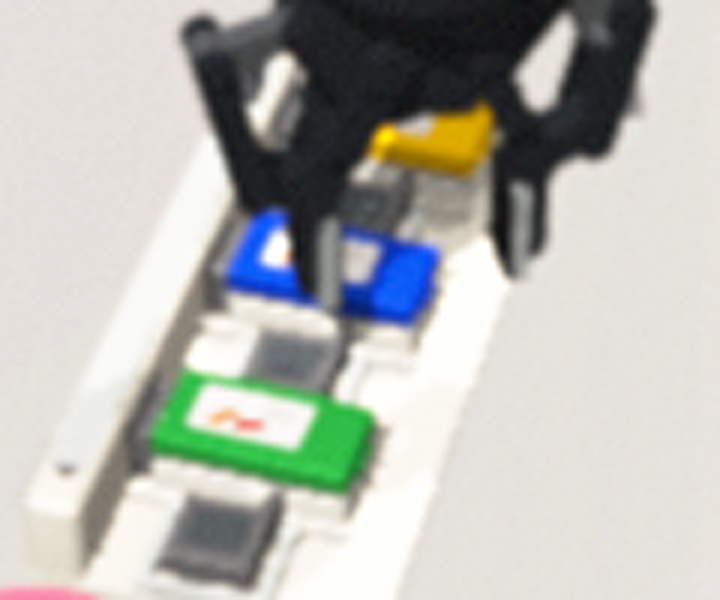

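No contact at z 81. The tip is at crop (328,308), and extrapolating puts it on the middle key (297,362) about 33 mm lower. Continuing down.

Emit:
step_arm:
  increments:
    - [[0, 0, 3, 0, 0, 0], [0, 0, 6, 0, 0, 0], [0, 0, 9, 0, 0, 0], [0, 0, 12, 0, 0, 0], [0, 0, 15, 0, 0, 0], [0, 0, 18, 0, 0, 0], [0, 0, 20, 0, 0, 0], [0, 0, 20, 0, 0, 0]]

```text
t: 5.6
position: [526.3, 8.9, 60.6]
ee_rot: [-3.141, -0.0, 1.987]
contact_force: [-0.4, -1.1, 1.4]
width: 51.2
grip_force: 0.0
```

Run:
```python
from h import *; from rig import *
for k in range(3):
    s=sense(); print(s["t"],s["position"],s["contact_force"],s["torque"]); c=read_camera("side")
b=(210,170,330,270); i=c["img"][b[1]:b[3],b[0]:b[2]]
cv2.imwrite("pics/side5.png",cv2.resize(i,None,fx=6,fy=6,interpolation=2))
```

```text
5.6 [526.316724     8.94865608  60.60927928] [-0.40286514 -1.05506467  1.40307353] [ 0.02811754 -0.06732525 -0.01940521]
5.65 [526.50694711   8.91791542  60.81226767] [-0.79267073 -0.80720396  0.03720728] [0.03663687 0.00623337 0.02413246]
5.7 [526.62251546   8.91460965  60.96565798] [-0.24455993 -0.4470845  -0.30846654] [ 0.01622975 -0.00908606 -0.00869664]
```

View pics/side5.png

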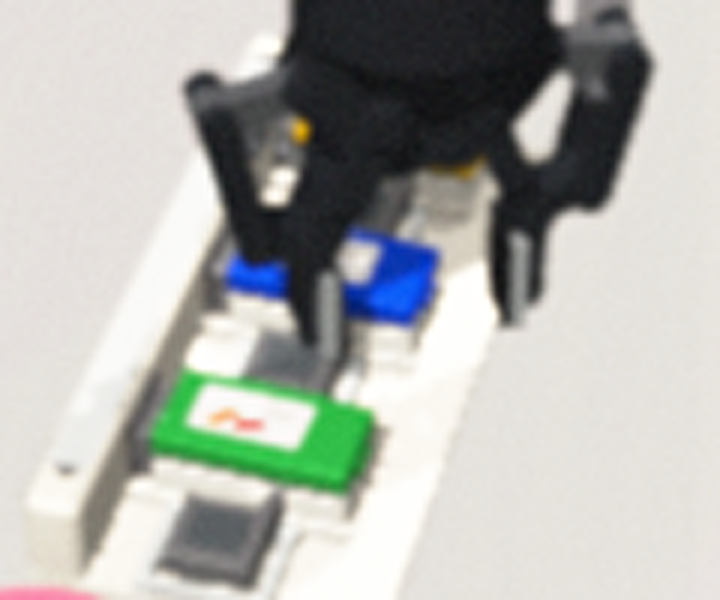

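Tip now at crop (325,355), just above the key's front half; the front finger is at (515,322), ahead of the blue case. Going finer now, with +2 mm along tool y.

Emit:
step_arm:
  increments:
    - [[0, 1, 1, 0, 0, 0], [0, 2, 2, 0, 0, 0], [0, 2, 3, 0, 0, 0], [0, 2, 4, 0, 0, 0], [0, 2, 5, 0, 0, 0], [0, 2, 6, 0, 0, 0], [0, 2, 6, 0, 0, 0], [0, 2, 6, 0, 0, 0]]

```text
t: 6.55
position: [528.5, 9.7, 55.0]
ee_rot: [-3.142, -0.0, 1.987]
contact_force: [-0.6, -0.9, 0.3]
width: 51.1
grip_force: 0.0
```

Emit:
step_arm:
  increments:
    - [[0, 0, 1, 0, 0, 0], [0, 0, 2, 0, 0, 0], [0, 0, 3, 0, 0, 0], [0, 0, 3, 0, 0, 0], [0, 0, 3, 0, 0, 0], [0, 0, 3, 0, 0, 0], [0, 0, 3, 0, 0, 0], [0, 0, 3, 0, 0, 0]]

```text
t: 7.35
position: [528.5, 9.7, 52.1]
ee_rot: [3.141, 0.0, 1.987]
contact_force: [-0.6, -1.0, 0.5]
width: 51.1
grip_force: 0.0
```

Emit:
step_arm:
  increments:
    - [[0, 0, 1, 0, 0, 0], [0, 0, 2, 0, 0, 0], [0, 0, 3, 0, 0, 0], [0, 0, 3, 0, 0, 0], [0, 0, 3, 0, 0, 0], [0, 0, 3, 0, 0, 0], [0, 0, 3, 0, 0, 0], [0, 0, 3, 0, 0, 0]]

```text
t: 8.15
position: [528.6, 9.7, 49.1]
ee_rot: [3.141, 0.0, 1.987]
contact_force: [0.4, 0.3, 1.8]
width: 51.1
grip_force: 0.9
```

Run:
```python
from h import *; from rig import *
f=[]
for k in range(4):
    s=sense(); f.append(np.r_[s["contact_force"],s["torque"]*100]); c=read_camera("side")
print(s["t"],s["position"],np.mean(f,0).round(2))
```

```text
8.3 [528.61366006   9.72153216  49.06794571] [ 0.54 -0.17  1.49  3.13 -9.22 -0.85]
```

Contact on the key side: about 1.5 N up, and the moment agrees with the rear finger. Now pressing the key.

Emit:
step_arm:
  increments:
    - [[0, 0, 1, 0, 0, 0], [0, 0, 2, 0, 0, 0], [0, 0, 3, 0, 0, 0], [0, 0, 4, 0, 0, 0], [0, 0, 4, 0, 0, 0], [0, 0, 4, 0, 0, 0], [0, 0, 4, 0, 0, 0], [0, 0, 4, 0, 0, 0]]

```text
t: 9.15
position: [528.3, 9.8, 45.0]
ee_rot: [-3.141, -0.0, 1.987]
contact_force: [0.1, -0.4, 2.9]
width: 51.2
grip_force: 2.2
```

Run:
```python
from h import *; from rig import *
f=[]
for k in range(4):
    s=sense(); f.append(np.r_[s["contact_force"],s["torque"]*100]); c=read_camera("side")
print(s["t"],s["position"],np.mean(f,0).round(2))
b=(210,170,330,270); i=c["img"][b[1]:b[3],b[0]:b[2]]
cv2.imwrite("pics/side6.png",cv2.resize(i,None,fx=6,fy=6,interpolation=2))
```

```text
9.3 [528.34212188   9.74302938  44.98345037] [-0.59 -0.13  2.92  7.45 -3.32 -3.26]
```

View pics/side6.png

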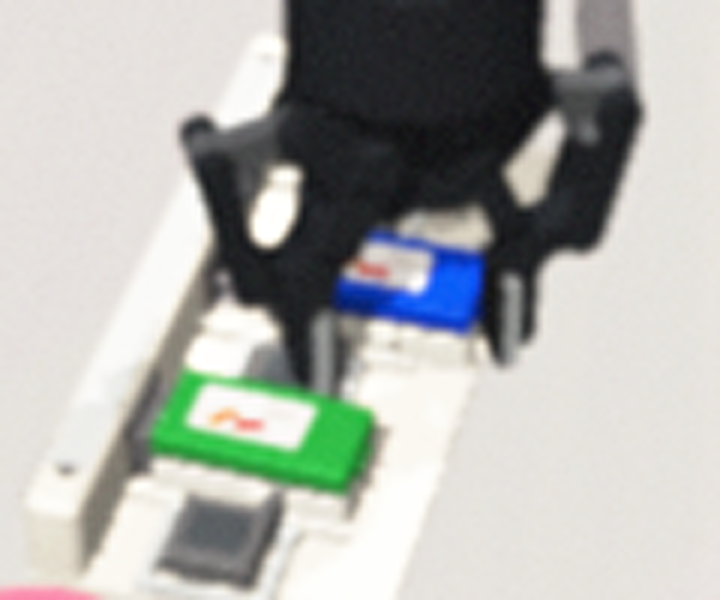

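The blue case has popped out: its front lid edge moved from crop x 440 to 486, about 16 mm. It rests against the front finger, and the green case hasn't moved. One hold call to confirm it's at rest.

Emit:
step_arm:
  increments:
    - [[0, 0, 0, 0, 0, 0], [0, 0, 0, 0, 0, 0], [0, 0, 0, 0, 0, 0], [0, 0, 0, 0, 0, 0], [0, 0, 0, 0, 0, 0], [0, 0, 0, 0, 0, 0], [0, 0, 0, 0, 0, 0], [0, 0, 0, 0, 0, 0]]

```text
t: 10.15
position: [528.3, 9.7, 44.9]
ee_rot: [-3.141, -0.0, 1.987]
contact_force: [-0.4, 0.8, 3.2]
width: 50.8
grip_force: 2.2
```

Run:
```python
from h import *; from rig import *
f=[]
p=cv2.imread("pics/side6.png")
for k in range(8):
    s=sense(); f.append(np.r_[s["contact_force"],s["torque"]*100,s["grip_force"]]); c=read_camera("side")
print(s["t"],s["position"],np.mean(f,0).round(2))
i=cv2.resize(c["img"][170:270,210:330],None,fx=6,fy=6,interpolation=2)
print(cv2.absdiff(i,p).mean())
for im in(p,i):
    m=cv2.inRange(cv2.cvtColor(im,cv2.COLOR_BGR2HSV),(110,120,70),(130,255,255)); print(cv2.boundingRect(m))
sign_off()
```

```text
10.5 [528.34911624   9.75414764  44.97577445] [-0.83  0.59  3.1   8.96  5.26 -2.    2.17]
1.215545524691358
(333, 230, 154, 103)
(333, 230, 154, 103)
the job is handed in; nothing more can be done
```

I pressed the middle key and the blue case popped out about 16 mm (measured from the side view); it is at rest against the front finger and the job is handed in, with the green case still in place, though the arm hid the yellow case and the bystanders were not re-measured at the end.

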